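# Unscrew the chopper's shaft cap, thread hand unknown, and hold it

### The arm

A 6-joint arm with a two-finger parallel gripper is mounted at the origin on a cart in front of the work surface, level with it; the furniture and walls round the work are solid. World frame = base frame: x ahead of the robot, y to its left, z up, the work surface at z = 0. Lengths are in m, angles in rad, forces in N, time in s.
With the tool pointing down it reaches from about 0.25 to 0.725 m from the base axis. Payload 4 kg.
Tool frame: the origin (TCP) lies at the very end of the fingers, on their centre line; the grasp point (between the pads) lies 19 mm behind it; z points along the fingers, y is the line along which they close (so a half turn about z gives the same grasp; the last joint's range is limited). The gripper opens to 85 mm and grips with 20 to 120 N. Pads are 22 mm wide; open, the fingers measure 114 mm over their backs; the gripper's body (76 mm by 85 mm) begins 54 mm behind the grasp point. The pads swing forward as they close: fully open they stand 13 mm farther back than shut.
Start: joints at [-1.19, 0.241, 0.005, 1.335, 0, 1.571], TCP at [0.186, -0.464, 0.231] pointing down, gripper open.
Joint ranges: [-2.72, 2.72], [-1.05, 1.87], [-1.09, 1.28], [-1.99, 2.15], [-1.42, 1.44], [-3.14, 3.14]. Speed limits (rad/s): [2.79, 2.79, 3.14, 3.14, 3.14, 3.14].

### API

Orientations are given as [roll, pitch, yaw] about the fixed x, y, z axes, in that order (R = Rz(yaw) Ry(pitch) Rx(roll)).
In Python, from rig import manip, camera, get_calibration gives the robot as it stands.
- The arm moves only by the tool step_arm, never from a script. Its argument "rows" is a list of rows, each a list of 4 numbers: the shift along the tool's x, y, z in m, then the turn about the tool's z in degrees. In form: [[tx, ty, tz, yaw], ...]. A call has 1 to 10 rows; each row shifts and turns the commanded pose from where the row before left it, along the tool's axes as they then stand; what a row does not reach is not made up. A row lasts 1/10 s, in which the tool goes at most 50 mm and 8.59 degrees, less where a joint would pass 70% of its speed; a pose out of reach is approached as far as the arm can. A call is refused whole if a number of a shift passes 0.05 or a number of a turn 8.59, either way. A call with a gripper value outside its range is refused whole. "jaw" is the closure, from -1 (fully open) to 1 (shut), set as the call begins (left out, the last holds). The fingers move at their own pace and stop on an object; "grip_force" is the grip in N (left out, the last holds). Time passes only in rows, so rows that do not move let the fingers close. It gives the time, the measured TCP pose, the force, the opening and the grip force at its end, in the units of the state.
- manip.read_state(): the state, without advancing time (a new reading comes with each control period).
- camera(name): name is "side" or "top"; returns the picture (480x640x3 uint8, red, green, blue); there is no depth.
- get_calibration(name): a dict with "K" (3x3 intrinsics, pixels), "pose" (4x4, takes a point from camera to world coordinates). Camera axes: x right, y down, z forward; pixel columns grow to the right and rows downward; lengths in m; the calibration is good to about 2 mm. A picture is of the moment at which its call begins. get_calibration takes no time and is no camera call.
- manip.finish_job(): hands the job in; it is judged then, once.
The state is a dict: "clock": time; "joint_pos": joint angles; "joint_velocities": joint speeds; "joint_efforts": joint torques, N m; "eef_pos": TCP position; "eef_rot": TCP orientation; "ft_force": force on the tool from outside, world axes, zero at the start; "wrist_torque": the same for the moment, N m; "width": finger opening in m; "gripper_force": force on a finger pad.
Only numpy, scipy, OpenCV 4.12 (cv2) and the standard library are available. Lean on these libraries where they do the work, as an engineer would, in place of code of your own. Each camera call takes 0.05 s, during which the arm holds its last target. There are 200 camera calls.

### The job

The food chopper's motor base has to be stripped for washing. First swing the lock collar by its upright lever until the lever stands at the locked mark (the long raised rib on the housing's edge), and leave it there; only then unscrew the cap with the grip bar: nobody knows whether its thread is right- or left-handed, so try gently both ways to find out which way it turns loose. Lift the cap out level, without knocking the lemon, the lime or the spice jar about or dropping it, and finish still holding it in the gripper, upright and at rest, about a hand's breadth straight above the motor base's neck.

Things in the scene. Friction and masses are not known exactly. Their poses are not given: they have to be found in the camera images.
- chopper: Food chopper's motor base, fixed on the worktop: squat round grey housing, 180 mm across, 80 mm high, with an upright hollow metal neck (72 mm outside diameter, rim 125 mm above the worktop) in the middle of its deck. Origin: centre of its underside; z up along the neck's axis. Its front (-x, with a round push switch) faces the robot within about 30 degrees.
- neck_rim (a point): Centre of the neck's rim, 125 mm up, on the axis about which collar and cap turn. Behaviour of the cap's quick thread, whose hand cannot be seen: one way the cap jams after about 12 degrees from the motor base's x axis; the other way it turns easily to a firm stop at about 77 degrees, and from about 55 degrees up to that stop it lifts straight out.
- lock_collar (a joint): Angle of the lock collar, a captive metal ring on the deck round the neck, hinged on its axis: rad, growing anticlockwise from above, range 0 (lever at the round stud, the open mark) to 1.5. Locked is 1.10, lever at the long rib; no stop or click there, friction (0.06 N m) keeps it where it is left. It starts between 0 and 0.35.
- collar_lever (a point): Top centre of the collar's upright lever, 64 mm out from the neck's axis, 120 mm above the worktop: a tab 10 mm thick (along the turning direction) and 20 mm long (radially), its upright sides free from 14 to 40 mm above the deck. At joint value 0 it stands 150 degrees anticlockwise of the motor base's +x axis.
- locked_mark (a point): The locked mark: where the long raised rib reaches the deck's edge, 84 mm out from the neck's axis, 80 mm above the worktop. When locked the lever lies on the line from the neck's axis to this point.
- cap: Plain black screw cap on the neck, about 90 g: ribbed disc, 70 mm across, 8 mm thick, with an upright grip bar across its top, 54 mm long (cap's x), 18 mm thick (cap's y), top 38 mm above the disc's underside. Origin: centre of that underside, resting on the rim; z up. A stem with a cross key reaches 24 mm down into the neck. As found, the bar lies within 5 degrees of the motor base's x axis.
- cap_grip (a point): Centre of the cap's grip bar, 28 mm above the disc's underside: pinch it here, across its 18 mm. The cap does not rise while turning and has 1.5 mm of upward play until it has been turned loose.
- lemon: Loose lemon, 72x55x56 mm, behind the motor base; not to be disturbed. Origin near the centre of its underside.
- spice_jar: Loose spice jar with dark lid, 41 mm across, 105 mm high, behind the motor base; not to be disturbed. Origin: centre of its underside.
- lime: Loose lime, 55x46x45 mm, left of the motor base; not to be disturbed. Origin near the centre of its underside.

How it is judged:
On the way, in this order (a step that is already met when the one before it is completed fails the run):
1. the collar's lever stands at the locked mark, the cap still screwed on (value of joint lock_collar between 0.98 and 1.22 rad and angle between the x axis of cap and the x axis of chopper, either way round below 0.5 rad), for 0.2 s.
2. the cap is turned loose, either way, still seated in the neck (angle between the x axis of cap and the x axis of chopper, either way round above 0.75 rad and z of cap in the frame of neck_rim below 0.01 m and horizontal distance between cap and neck_rim below 0.006 m), for 0.1 s.
3. the cap is lifted out of the neck (z of cap in the frame of neck_rim above 0.03 m and contact force between cap and the fingers above 0.5 N), for 0.1 s.
At the end, for the whole second after the job is handed in: The cap is held in the gripper and by nothing else, its underside 60 to 205 mm above the neck's rim and within 100 mm sideways of its axis, upright within 0.3 rad and at rest (under 0.03 m/s), while the collar still stands within 0.12 rad of locked (height (world z) of cap between 0.185 and 0.33 m and horizontal distance between cap and neck_rim below 0.1 m and angle between cap's own z axis and vertical below 0.3 rad and linear speed of cap below 0.03 m/s and contact force between cap and the fingers above 1 N and contact force between cap and chopper below 0.1 N and value of joint lock_collar between 0.98 and 1.22 rad); the arm keeps its last pose, push and grip.
It fails at once if the lemon, the lime or the spice jar is pushed more than 30 mm or the jar is tipped over (distance of any of lemon, lime, spice_jar from where it was at the start of the episode above 0.03 m or angle between spice_jar's own z axis and vertical above 0.6 rad).
It fails at once if the cap is dropped or laid on the worktop (height (world z) of cap below 0.08 m).
It also fails if it takes over 54 s, if anything falls off the work surface, if the arm or the gripper's body presses on something with over 40 N, if the wrist force passes 120 N, or if a joint passes its speed limit or range.

## Working session

There is one attempt and no reset: what is moved stays moved. The work goes in short steps, Python scripts to look and compute and a tool call to move; the robot and the scene stay as the last step left them, time stands still between calls to the robot, and variables do not carry over. Pictures are saved under pics/ and viewed, at most 10 in all, crops included, and the job is handed in when it is done.

Besides the shell and the picture viewer there is one more tool, called after "Emit:" by a JSON object that holds its "op" and its "data", one argument or row to a line. step_arm: Moves the arm, as the interface text tells. Its arguments: {"type":"object","properties":{"rows":{"type":"array"},"jaw":{"type":"number"},"grip_force":{"type":"number"}},"required":["rows"]}

```bash
mkdir -p pics; python3 - <<'E'
from rig import manip, camera, get_calibration
import cv2,numpy as np
np.set_printoptions(precision=4,suppress=True)
for n in("top","side"):
    cv2.imwrite(f"pics/{n}0.png",camera(n)[:,:,::-1]); c=get_calibration(n); print(np.array(c["K"]),np.array(c["pose"]))
print(manip.read_state())
E
```

```text
[[467.2491   0.     318.6522]
 [  0.     467.2491 240.1519]
 [  0.       0.       1.    ]] [[-0.0222 -0.9837  0.1785  0.4232]
 [-0.9993  0.0272  0.0256  0.1743]
 [-0.03   -0.1778 -0.9836  0.9627]
 [ 0.      0.      0.      1.    ]]
[[540.6523   0.     318.0555]
 [  0.     540.6523 236.9705]
 [  0.       0.       1.    ]] [[-0.8579 -0.2787  0.4318  0.1507]
 [-0.5133  0.4249 -0.7456  0.9033]
 [ 0.0243 -0.8613 -0.5075  0.6042]
 [ 0.      0.      0.      1.    ]]
{'clock': 0.1, 'joint_pos': array([-1.19  ,  0.2413,  0.0038,  1.3352, -0.    ,  1.5708]), 'joint_velocities': array([-0.0007, -0.0018,  0.0036, -0.0032,  0.0007,  0.0002]), 'joint_efforts': array([ -0.0006, -37.3139,  25.3009,   0.0109,  -0.    ,   0.    ]), 'eef_pos': array([ 0.1856, -0.4636,  0.2305]), 'eef_rot': array([-3.1397,  0.    ,  0.3808]), 'ft_force': array([-0.1222, -0.0978, -0.5971]), 'wrist_torque': array([-0.0214,  0.0067,  0.0145]), 'gripper_force': 0.0, 'width': 0.08530711914020381}
```

View pics/top0.png

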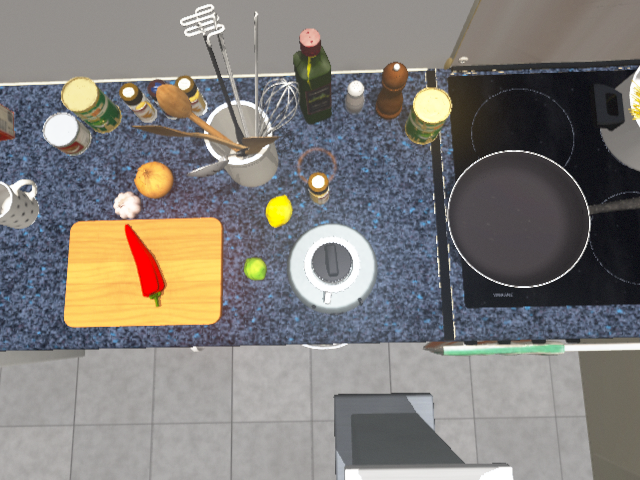

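View pics/side0.png

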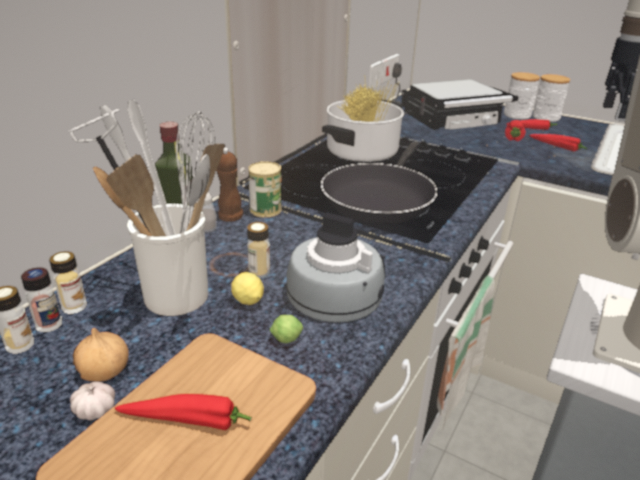

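The top view shows the chopper at about (332,265), with its lever near (327,297) on the robot side. The lime is at (255,268), the lemon at (279,211) and the jar at (319,188). I'll enlarge both views next.

```bash
python3 - <<'E'
import cv2
a=cv2.imread("pics/top0.png")[215:320,280:385]
b=cv2.imread("pics/side0.png")[210:325,275:395]
cv2.imwrite("pics/c1.png",cv2.resize(a,(600,600),interpolation=cv2.INTER_CUBIC))
cv2.imwrite("pics/c2.png",cv2.resize(b,(600,575),interpolation=cv2.INTER_CUBIC))
E
```

```text
(no output)
```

View pics/c1.png

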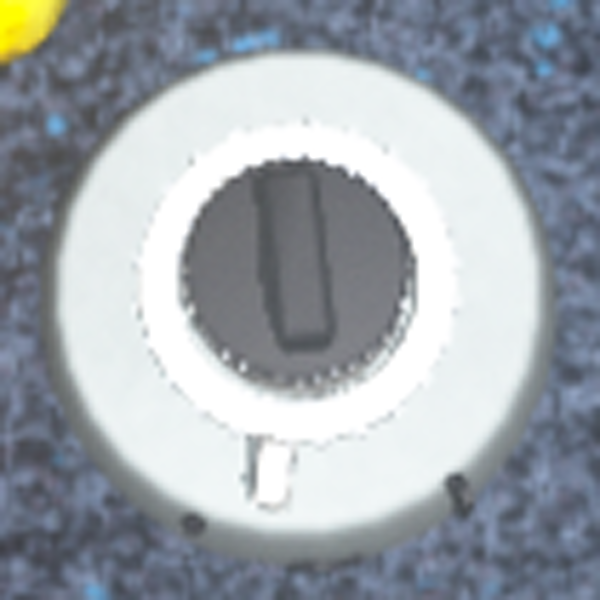

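View pics/c2.png

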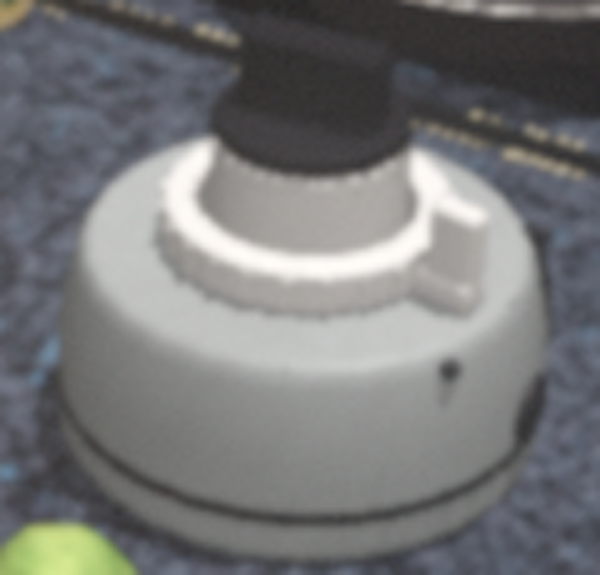

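The enlarged top crop shows the cap disc centred at (298,273) and the bar top running from (285,171) to (309,348). The lever top is near (274,474), the stud at (193,524) and the rib at (462,510). The side crop agrees with this.

```bash
cat > h.py <<'E'
from rig import manip, camera, get_calibration
import numpy as np
np.set_printoptions(precision=4,suppress=True)
def ray(n,u,v,z):
    c=get_calibration(n);P=np.array(c["pose"]);d=P[:3,:3]@np.linalg.inv(c["K"])@[u,v,1]
    return P[:3,3]+d*(z-P[2,3])/d[2]
t=lambda u,v,z: ray("top",280+u/5.714,215+v/5.714,z)
s=lambda u,v,z: ray("side",275+u/5,210+v/5,z)
def ang(p,c): return np.degrees(np.arctan2(*(p-c)[1::-1]))
E
python3 - <<'E'
from h import *
c=t(298,273,.131);print("disc",c)
b1,b2=t(285,171,.163),t(309,348,.163);print("bar",(b1+b2)/2,ang(b1,b2))
print("deck",t(298,290,.078))
c=(c+(b1+b2)/2)/2
for n,p in dict(lev=t(274,474,.12),stud=t(193,524,.08),rib=t(460,505,.08)).items():print(n,p,ang(p,c),np.hypot(*(p-c)[:2]))
print("side lever",s(462,210,.12),"stud",s(450,370,.08), "disc low", s(313,110,.130))
for n,u,v,z in(("lemon",279,211,.028),("lime",255,268,.022),("jar",319,181,.105)):print(n,ray("top",u,v,z))
E
```

```text
disc [0.5322 0.1726 0.131 ]
bar [0.5323 0.1729 0.163 ] 6.094892164725537
deck [0.5335 0.1727 0.078 ]
lev [0.4704 0.1819 0.12  ] 171.63434695418016 0.06256070152085587
stud [0.457  0.2092 0.08  ] 154.18956852071645 0.08365217552251399
rib [0.4611 0.1216 0.08  ] -144.3193597981683 0.08763861832835725
side lever [0.467 0.189 0.12 ] stud [0.4515 0.2229 0.08  ] disc low [0.5342 0.1729 0.13  ]
lemon [0.6561 0.279  0.028 ]
lime [0.5399 0.3295 0.022 ]
jar [0.6936 0.1934 0.105 ]
```

Emit:
{"op": "step_arm", "data": {
  "rows": [
    [0,0,0,7.5],
    [0,0,0,7.5],
    [0,0,0,7.5],
    [0,0,0,7.5],
    [0.0115,-0.0425,0,0],
    [0.0115,-0.0425,0,0],
    [0.0115,-0.0425,0,0],
    [0.0115,-0.0425,0,0],
    [0.0115,-0.0425,0,0],
    [0.0115,-0.0425,0,0]
  ],
  "jaw": 0
}}

```text
clock: 1.1
eef_pos: [0.2905, -0.2199, 0.2311]
eef_rot: [-3.141, 0.0, -0.144]
ft_force: [0.8, 0.2, 0.5]
width: 0.0426
gripper_force: 0.0
```

Emit:
{"op": "step_arm", "data": {
  "rows": [
    [0.0115,-0.0425,0,0],
    [0.0115,-0.0425,0,0],
    [0.0115,-0.0425,0,0],
    [0.0115,-0.0425,0,0],
    [0.0115,-0.0425,0,0],
    [0.0115,-0.0425,0,0],
    [0.0115,-0.0425,0,0],
    [0.0115,-0.0425,0,0],
    [0,0,0,0],
    [0,0,0,0]
  ]
}}

```text
clock: 2.1
eef_pos: [0.4161, 0.0078, 0.2357]
eef_rot: [-3.065, 0.002, -0.036]
ft_force: [-0.1, 0.5, 0.3]
width: 0.0428
gripper_force: 0.0
```

```bash
python3 -c "
from h import *
s=manip.read_state();print(s['joint_pos'],s['joint_velocities'],s['eef_pos'],s['eef_rot'])"
```

```text
[-0.0371  0.0734 -0.1867  1.3131  0.0767  3.1406] [-0.0109 -0.0147 -0.0185  0.0021 -0.0023 -0.0004] [0.4161 0.0078 0.2357] [-3.0648  0.0023 -0.0361]
```

Emit:
{"op": "step_arm", "data": {
  "rows": [
    [0,0,0,0],
    [0,0,0,0]
  ]
}}

```text
clock: 2.3
eef_pos: [0.4157, 0.0077, 0.236]
eef_rot: [-3.065, 0.001, -0.037]
ft_force: [0.5, -0.7, 0.3]
width: 0.0425
gripper_force: 0.0
```

q6 hit its range limit, so I'll take the half-turned grasp instead.

Emit:
{"op": "step_arm", "data": {
  "rows": [
    [0,0,0,-8.5],
    [0,0,0,-8.5],
    [0,0,0,-8.5],
    [0,0,0,-8.5],
    [0,0,0,-8.5],
    [0,0,0,-8.5],
    [0,0,0,-8.5],
    [0,0,0,-8.5],
    [0,0,0,-8.5],
    [0,0,0,-8.5]
  ]
}}

```text
clock: 3.3
eef_pos: [0.4157, 0.0079, 0.2362]
eef_rot: [-3.134, -0.077, 1.453]
ft_force: [-1.0, -0.1, -0.6]
width: 0.0424
gripper_force: 0.0
```

Emit:
{"op": "step_arm", "data": {
  "rows": [
    [0,0,0,-8.5],
    [0,0,0,-8.5],
    [0,0,0,-8.5],
    [0,0,0,-8.5],
    [0,0,0,-8.5],
    [0,0,0,-8.5],
    [0,0,0,-8.5],
    [0,0,0,-8.5],
    [0,0,0,-8.5],
    [0,0,0,-8.5]
  ]
}}

```text
clock: 4.3
eef_pos: [0.4157, 0.0079, 0.2362]
eef_rot: [3.066, -0.014, 2.937]
ft_force: [-0.6, -0.0, 0.3]
width: 0.0426
gripper_force: 0.0
```

Emit:
{"op": "step_arm", "data": {
  "rows": [
    [0,0,0,-4],
    [0,0,0,0]
  ]
}}

```text
clock: 4.5
eef_pos: [0.4158, 0.0079, 0.2362]
eef_rot: [3.065, -0.009, 3.001]
ft_force: [-0.3, 0.3, 0.6]
width: 0.0425
gripper_force: 0.0
```

The limit left a 4.4° tilt that turns cannot remove directly. I'll undo it by saturating at q6's opposite limit.

Emit:
{"op": "step_arm", "data": {
  "rows": [
    [0,0,0,-8.5],
    [0,0,0,-8.5],
    [0,0,0,-8.5],
    [0,0,0,-8.5],
    [0,0,0,-8.5],
    [0,0,0,-8.5],
    [0,0,0,-8.5],
    [0,0,0,-8.5],
    [0,0,0,-8.5],
    [0,0,0,-8.5]
  ]
}}

```text
clock: 5.5
eef_pos: [0.4159, 0.0081, 0.2362]
eef_rot: [3.126, 0.076, -1.795]
ft_force: [-0.1, 0.1, -0.5]
width: 0.0426
gripper_force: 0.0
```

Emit:
{"op": "step_arm", "data": {
  "rows": [
    [0,0,0,-8.5],
    [0,0,0,-8.5],
    [0,0,0,-8.5],
    [0,0,0,-8.5],
    [0,0,0,-8.5],
    [0,0,0,-8.5],
    [0,0,0,-8.5],
    [0,0,0,-8.5],
    [0,0,0,-8.5],
    [0,0,0,-8.5]
  ]
}}

```text
clock: 6.5
eef_pos: [0.4159, 0.0081, 0.2362]
eef_rot: [-3.068, 0.022, -0.31]
ft_force: [0.2, -0.3, 0.1]
width: 0.0426
gripper_force: 0.0
```

Emit:
{"op": "step_arm", "data": {
  "rows": [
    [0,0,0,-8.5],
    [0,0,0,-5],
    [0,0,0,-3],
    [0,0,0,0]
  ]
}}

```text
clock: 6.9
eef_pos: [0.416, 0.0108, 0.2362]
eef_rot: [-3.066, 0.0, -0.032]
ft_force: [0.2, -0.3, 0.5]
width: 0.0426
gripper_force: 0.0
```

```bash
python3 -c "
from h import *
s=manip.read_state();print(s['joint_pos'],s['eef_pos'],s['eef_rot'])"
```

```text
[-0.0288  0.0714 -0.1877  1.3119  0.0751 -3.1388] [0.416  0.0108 0.2362] [-3.0665  0.0003 -0.0316]
```

Emit:
{"op": "step_arm", "data": {
  "rows": [
    [0,0.02,0,0],
    [0,0.02,0,0],
    [0,0.02,0,0],
    [0,0.02,0,0],
    [0,0,0,0],
    [0,0,0,0]
  ]
}}

```text
clock: 7.5
eef_pos: [0.4151, -0.023, 0.2311]
eef_rot: [-3.103, 0.001, -0.084]
ft_force: [0.1, 0.7, 0.3]
width: 0.0426
gripper_force: 0.0
```

Half of the tilt is gone, so I'll continue.

Emit:
{"op": "step_arm", "data": {
  "rows": [
    [0,0.02,0,0],
    [0,0.02,0,0],
    [0,0.02,0,0],
    [0,0.02,0,0],
    [0,0,0,0],
    [0,0,0,0]
  ]
}}

```text
clock: 8.1
eef_pos: [0.4122, -0.0566, 0.2292]
eef_rot: [-3.14, 0.001, -0.138]
ft_force: [0.7, 0.2, -0.0]
width: 0.0426
gripper_force: 0.0
```

Emit:
{"op": "step_arm", "data": {
  "rows": [
    [0,0,0,8.5],
    [0,0,0,8.5],
    [0,0,0,8.5],
    [0,0,0,8.5],
    [0,0,0,8.5],
    [0,0,0,8.5],
    [0,0,0,8.5],
    [0,0,0,8.5],
    [0,0,0,8.5],
    [0,0,0,8.5]
  ]
}}

```text
clock: 9.1
eef_pos: [0.4123, -0.0562, 0.2293]
eef_rot: [3.141, 0.001, -1.627]
ft_force: [-0.7, 0.6, -0.0]
width: 0.0426
gripper_force: 0.0
```

Emit:
{"op": "step_arm", "data": {
  "rows": [
    [0,0,0,8.5],
    [0,0,0,8.5],
    [0,0,0,8.5],
    [0,0,0,8.5],
    [0,0,0,8.5],
    [0,0,0,8.5],
    [0,0,0,8.5],
    [0,0,0,8.5],
    [0,0,0,8.5],
    [0,0,0,8.5]
  ]
}}

```text
clock: 10.1
eef_pos: [0.4123, -0.0562, 0.2292]
eef_rot: [3.14, -0.001, -3.111]
ft_force: [0.6, -0.0, 0.3]
width: 0.0427
gripper_force: 0.0
```

Emit:
{"op": "step_arm", "data": {
  "rows": [
    [0,0,0,8.5],
    [0,0,0,1.5],
    [-0.003,0.035,0,0],
    [-0.003,0.035,0,0],
    [-0.003,0.035,0,0],
    [-0.003,0.035,0,0],
    [-0.003,0.035,0,0],
    [-0.003,0.035,0,0],
    [-0.0015,0.034,0,0],
    [0,0,0,0]
  ]
}}

```text
clock: 11.1
eef_pos: [0.4656, 0.1863, 0.2291]
eef_rot: [3.139, -0.001, 3.011]
ft_force: [0.3, -0.4, -0.6]
width: 0.0428
gripper_force: 0.0
```

Emit:
{"op": "step_arm", "data": {
  "rows": [
    [0,0,0,0],
    [0,0,0,0]
  ]
}}

```text
clock: 11.3
eef_pos: [0.4647, 0.1819, 0.2293]
eef_rot: [3.141, -0.001, 3.004]
ft_force: [0.8, -0.5, 0.3]
width: 0.0427
gripper_force: 0.0
```

Emit:
{"op": "step_arm", "data": {
  "rows": [
    [0,0,0.033,0],
    [0,0,0.033,0],
    [0,0,0.033,0],
    [0,0,0.02,0],
    [0,0,0.013,0],
    [0,0,0,0],
    [0,0,0,0]
  ]
}}

```text
clock: 12.0
eef_pos: [0.4651, 0.1819, 0.0979]
eef_rot: [3.141, -0.001, 3.003]
ft_force: [0.9, 0.5, -0.5]
width: 0.0424
gripper_force: 0.0
```

Emit:
{"op": "step_arm", "data": {
  "rows": [
    [0,0,0,0],
    [0,0,0,0],
    [0,0,0,0],
    [0,0,0,0],
    [0,0,0,0],
    [0,0,0,0]
  ],
  "jaw": 1,
  "grip_force": 20
}}

```text
clock: 12.6
eef_pos: [0.4658, 0.183, 0.0986]
eef_rot: [3.14, 0.001, 3.004]
ft_force: [-0.4, -0.6, 6.5]
width: 0.0096
gripper_force: 23.8
```

```bash
python3 - <<'E'
from h import *
import cv2
a=camera("top")[200:330,265:395,::-1];b=camera("side")[190:330,260:410,::-1]
cv2.imwrite("pics/d.png",np.hstack([cv2.resize(a,(400,400)),cv2.resize(b,(400,400))]))
print(manip.read_state())
E
```

```text
{'clock': 12.7, 'joint_pos': array([ 0.3738,  0.3399, -0.2237,  1.0052,  0.0009,  0.5114]), 'joint_velocities': array([-0.0013, -0.0001,  0.0008, -0.0001,  0.0002, -0.0011]), 'joint_efforts': array([  0.1147, -35.9732,  20.6018,  -0.306 ,   0.1233,   0.0171]), 'eef_pos': array([0.4658, 0.183 , 0.0986]), 'eef_rot': array([3.1398, 0.0014, 3.004 ]), 'ft_force': array([-1.0218,  0.2057,  7.3742]), 'wrist_torque': array([-0.1415,  0.1058,  0.0023]), 'gripper_force': 23.839124143123627, 'width': 0.009727116518005861}
```

View pics/d.png

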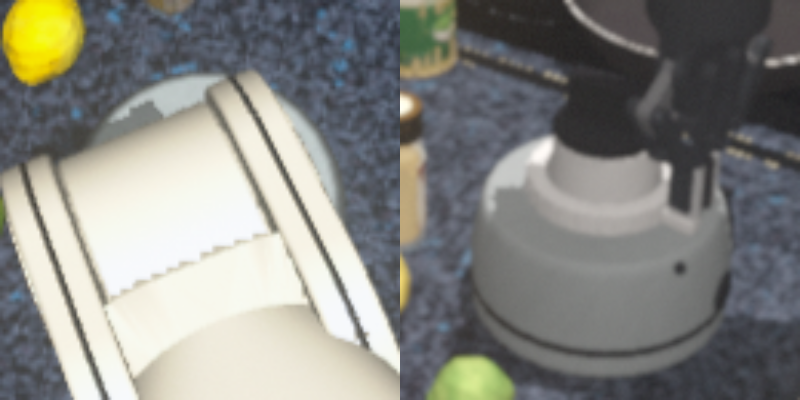

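The side view shows the lever pinched between the pads and the cap clear of the gripper. I'll ease up 1 mm and then swing 45° anticlockwise.

Emit:
{"op": "step_arm", "data": {
  "rows": [
    [0,0,-0.001,0],
    [-0.00026,-0.0059,0,-5],
    [-0.00026,-0.0059,0,-5],
    [-0.00026,-0.0059,0,-5],
    [-0.00026,-0.0059,0,-5],
    [0,0,0,0]
  ]
}}

```text
clock: 13.3
eef_pos: [0.4667, 0.1589, 0.0986]
eef_rot: [3.141, 0.001, -2.931]
ft_force: [2.1, -0.6, 0.3]
width: 0.0093
gripper_force: 23.1
```

Emit:
{"op": "step_arm", "data": {
  "rows": [
    [-0.00026,-0.0059,0,-5],
    [-0.00026,-0.0059,0,-5],
    [-0.00026,-0.0059,0,-5],
    [-0.00026,-0.0059,0,-5],
    [-0.00026,-0.0059,0,-5],
    [0,0,0,0],
    [0,0,0,0],
    [0,0,0,0]
  ]
}}

```text
clock: 14.1
eef_pos: [0.4786, 0.1323, 0.0986]
eef_rot: [-3.141, 0.001, -2.496]
ft_force: [3.0, -4.4, 2.0]
width: 0.0094
gripper_force: 23.8
```

Emit:
{"op": "step_arm", "data": {
  "rows": [
    [0,0,0,0],
    [0,0,0,0],
    [0,0,0,0],
    [0,0,-0.03,0],
    [0,0,-0.04,0],
    [0,0,-0.04,0],
    [0.04,0,-0.01,0],
    [0.04,0,0,0],
    [0.04,0,0,0],
    [0.03,0,0,0]
  ],
  "jaw": 0
}}

```text
clock: 15.1
eef_pos: [0.3561, 0.0414, 0.2181]
eef_rot: [3.139, -0.001, -2.494]
ft_force: [-0.5, 0.2, -0.4]
width: 0.0428
gripper_force: 0.0
```

```bash
python3 - <<'E'
from h import *
import cv2
a=camera("top")[215:320,280:385,::-1]
cv2.imwrite("pics/e.png",cv2.resize(a,(600,600),interpolation=cv2.INTER_CUBIC))
E
```

```text
(no output)
```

View pics/e.png

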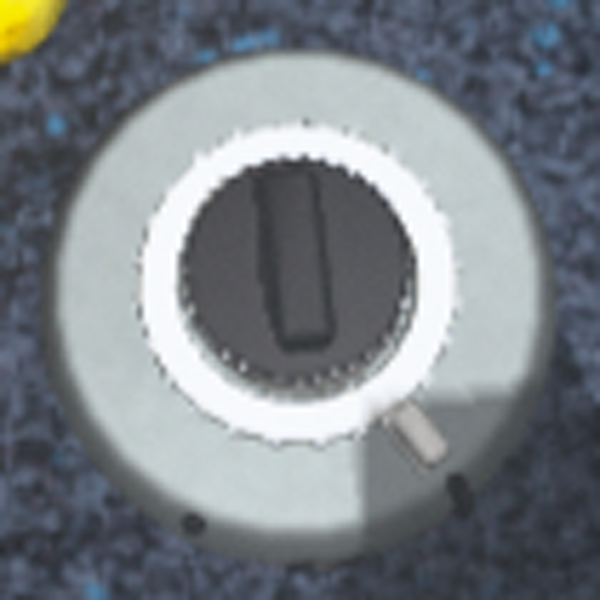

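The lever top is now near (425,437) and the rib at (460,500). I'll check their angles.

```bash
python3 - <<'E'
from h import *
c=np.array([.5325,.1727,0])
for p in (t(421,433,.12),t(460,495,.08),t(456,484,.08),t(462,508,.08),t(193,524,.08)): print(p,ang(p,c)%360,np.hypot(*(p-c)[:2]))
E
```

```text
[0.4821 0.1354 0.12  ] 216.50214944602277 0.06272694672036574
[0.4643 0.1215 0.08  ] 216.9043353066248 0.08523835077494436
[0.4679 0.1227 0.08  ] 217.7667874845827 0.0816602399713069
[0.4601 0.121  0.08  ] 215.51968973438895 0.08894567692226958
[0.457  0.2092 0.08  ] 154.21996589127295 0.08387374516959309
```

The lever is aligned with the rib. Next I'll go to the cap, with tool yaw 186°.

Emit:
{"op": "step_arm", "data": {
  "rows": [
    [0,0,0,7.75],
    [0,0,0,7.75],
    [0,0,0,7.75],
    [0,0,0,7.75],
    [-0.038,0.0224,0,0],
    [-0.038,0.0224,0,0],
    [-0.038,0.0224,0,0],
    [-0.038,0.0224,0,0],
    [-0.0375,0.0224,0,0],
    [0,0,0,0]
  ]
}}

```text
clock: 16.15
eef_pos: [0.538, 0.177, 0.2154]
eef_rot: [3.139, -0.002, -3.032]
ft_force: [-0.4, 0.3, -0.1]
width: 0.0424
gripper_force: 0.0
```

Emit:
{"op": "step_arm", "data": {
  "rows": [
    [0,0,0,0],
    [0,0,0,0]
  ]
}}

```text
clock: 16.35
eef_pos: [0.5339, 0.1732, 0.2181]
eef_rot: [3.141, -0.002, -3.035]
ft_force: [0.6, 0.8, 0.5]
width: 0.0426
gripper_force: 0.0
```

Emit:
{"op": "step_arm", "data": {
  "rows": [
    [0.0012,0.0004,0.03,0],
    [0,0,0.03,0],
    [0,0,0.018,0],
    [0,0,0,0],
    [0,0,0,0]
  ]
}}

```text
clock: 16.85
eef_pos: [0.5333, 0.1733, 0.1416]
eef_rot: [3.14, 0.0, -3.036]
ft_force: [0.6, -0.4, 1.2]
width: 0.0425
gripper_force: 0.0
```

Emit:
{"op": "step_arm", "data": {
  "rows": [
    [0,0,0,0],
    [0,0,0,0],
    [0,0,0,0],
    [0,0,0,0],
    [0,0,0,0]
  ],
  "jaw": 1,
  "grip_force": 30
}}

```text
clock: 17.35
eef_pos: [0.5349, 0.1741, 0.1425]
eef_rot: [3.14, 0.003, -3.035]
ft_force: [-0.0, -1.0, 6.6]
width: 0.0173
gripper_force: 30.6
```

```bash
python3 -c "
from h import *
s=manip.read_state();print(s['joint_pos'],s['eef_pos'],s['eef_rot'],s['ft_force'],s['wrist_torque'],s['width'])"
```

```text
[0.3142 0.4121 0.0114 1.1667 0.0009 0.2077] [0.5349 0.1741 0.1425] [ 3.14    0.0032 -3.0351] [-0.0489 -1.0249  6.6048] [-0.1993  0.1559  0.0158] 0.01729723710804917
```

Emit:
{"op": "step_arm", "data": {
  "rows": [
    [0,0,-0.001,0],
    [0,0,0,-3],
    [0,0,0,-3],
    [0,0,0,-3],
    [0,0,0,-3],
    [0,0,0,-3],
    [0,0,0,0]
  ]
}}

```text
clock: 18.05
eef_pos: [0.5346, 0.1742, 0.1425]
eef_rot: [3.14, 0.002, -2.773]
ft_force: [-0.2, 1.3, 5.8]
width: 0.0174
gripper_force: 30.2
```

```bash
python3 -c "
from h import *
s=manip.read_state();print(s['joint_pos'],s['eef_pos'],s['eef_rot'],s['ft_force'],s['wrist_torque'],s['width'])"
```

```text
[ 0.3143  0.4126  0.0122  1.1681  0.0012 -0.0543] [0.5346 0.1742 0.1425] [ 3.1405  0.0023 -2.773 ] [-0.2254  1.2861  5.8097] [ 0.0158 -0.0862  0.1226] 0.017352210300771043
```

Emit:
{"op": "step_arm", "data": {
  "rows": [
    [0,0,0,-3],
    [0,0,0,-3],
    [0,0,0,-3],
    [0,0,0,0]
  ]
}}

```text
clock: 18.45
eef_pos: [0.5346, 0.1742, 0.1425]
eef_rot: [3.141, 0.002, -2.616]
ft_force: [0.3, -0.5, 5.0]
width: 0.0174
gripper_force: 30.2
```

```bash
python3 -c "
from h import *
s=manip.read_state();print(s['eef_pos'],s['eef_rot'],s['ft_force'],s['wrist_torque'],s['width'])"
```

```text
[0.5346 0.1742 0.1425] [ 3.1408  0.0025 -2.6164] [ 0.3208 -0.4707  4.961 ] [-0.0007 -0.0049  0.1263] 0.017415284625870272
```

The torque stays constant at about 0.12 N m past 12°, so anticlockwise is the loosening way. I'll continue to about 67°.

Emit:
{"op": "step_arm", "data": {
  "rows": [
    [0,0,0,-5],
    [0,0,0,-5],
    [0,0,0,-5],
    [0,0,0,-5],
    [0,0,0,-5],
    [0,0,0,-5],
    [0,0,0,-5],
    [0,0,0,-5],
    [0,0,0,0],
    [0,0,0,0]
  ]
}}

```text
clock: 19.45
eef_pos: [0.5346, 0.1742, 0.1425]
eef_rot: [-3.141, 0.002, -1.919]
ft_force: [1.2, -0.4, 4.5]
width: 0.0174
gripper_force: 30.3
```

```bash
python3 - <<'E'
from h import *
import cv2
s=manip.read_state();print(s['eef_pos'],s['eef_rot'],s['ft_force'],s['wrist_torque'],s['width'])
E
```

```text
[0.5346 0.1742 0.1425] [-3.1407  0.0023 -1.9189] [ 1.1682 -0.4232  4.4795] [-0.0135 -0.0079  0.1038] 0.01736511112076954
```

Emit:
{"op": "step_arm", "data": {
  "rows": [
    [0,0,0,0],
    [0,0,0,0],
    [0,0,-0.003,0],
    [0,0,-0.004,0],
    [0,0,-0.005,0],
    [0,0,0,0]
  ],
  "grip_force": 40
}}

```text
clock: 20.05
eef_pos: [0.5335, 0.174, 0.1539]
eef_rot: [3.14, 0.001, -1.918]
ft_force: [-0.5, 0.1, -1.3]
width: 0.0169
gripper_force: 39.7
```

Emit:
{"op": "step_arm", "data": {
  "rows": [
    [0,0,-0.01,0],
    [0,0,-0.015,0],
    [0,0,-0.02,0],
    [0,0,-0.02,0],
    [0,0,-0.02,0],
    [0,0,-0.015,0],
    [0,0,-0.01,0],
    [0,0,0,0],
    [0,0,0,0],
    [0,0,0,0]
  ]
}}

```text
clock: 21.05
eef_pos: [0.5332, 0.1736, 0.2622]
eef_rot: [3.139, -0.001, -1.918]
ft_force: [0.2, 0.2, -1.3]
width: 0.0174
gripper_force: 39.7
```

```bash
python3 - <<'E'
from h import *
import cv2
a=camera("top")[200:330,265:395,::-1];b=camera("side")[150:330,240:420,::-1]
cv2.imwrite("pics/f.png",np.hstack([cv2.resize(a,(400,400)),cv2.resize(b,(400,400))]))
s=manip.read_state();print(s['eef_pos'],s['ft_force'],s['width'])
E
```

```text
[0.5333 0.1736 0.2623] [-0.6019 -0.3291 -1.2002] 0.017614258716672528
```

View pics/f.png

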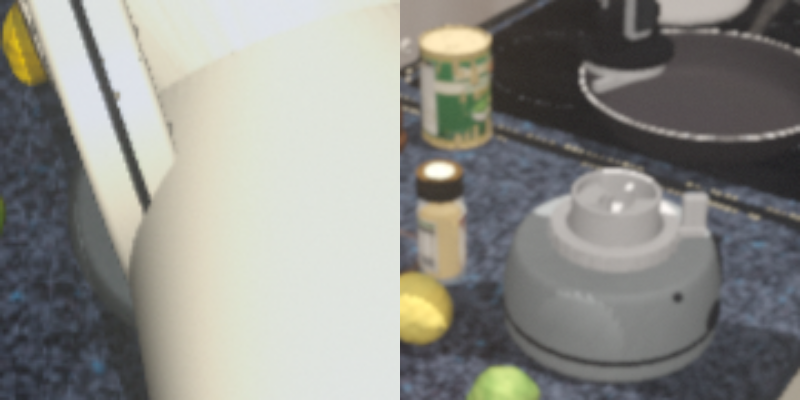

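The side view shows the cap held upright in the fingers, well above the open neck. The lever is still at the locked side, and the lemon, lime and jar have not moved. I'll hand in.

```bash
python3 -c "
from rig import manip
print(manip.finish_job())"
```

```text
the job is handed in; nothing more can be done
None
```

I've handed the job in, with no verdict reported back: the collar is at the locked mark, the cap came loose anticlockwise, and it's held upright about 12 cm above the neck, with the lemon, lime and jar undisturbed.

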